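Vent a vacuum chamber and wedge its lid off the seal

ROBOT

A 6-joint arm with a two-finger parallel gripper is mounted at the origin on a cart in front of the work surface, level with it; the furniture and walls round the work are solid. World frame = base frame: x ahead of the robot, y to its left, z up, the work surface at z = 0. Lengths are in mm, angles in rad, forces in N, time in s.
With the tool pointing down it reaches from about 325 to 1000 mm from the base axis. Payload 5.1 kg.
Tool frame: the origin (TCP) lies at the very end of the fingers, on their centre line; the grasp point (between the pads) lies 19 mm behind it; x points along the fingers, y is the direction in which the jaws open and shut, and the axes are right-handed (so a half turn about x gives the same grasp; the last joint's range is limited). The gripper opens to 85 mm and grips with 20 to 120 N. Pads are 22 mm wide; open, the fingers measure 114 mm over their backs; the gripper's body (76 mm by 85 mm) begins 54 mm behind the grasp point. The pads swing forward as they close: fully open they stand 13 mm farther back than shut.
Start: joints at [-1.22, 0.124, 1.65, -0, 1.367, -0.083], TCP at [273.177, -589.796, 231.322] pointing down, gripper open.
Joint ranges: [-2.61, 2.61], [-1.02, 2.33], [0.03, 2.71], [-1.35, 4.49], [0.32, 2.68], [-2.91, 2.91]. Speed limits (rad/s): [2.57, 2.57, 3.14, 3.14, 3.14, 3.14].

INTERFACE

Orientations are given as a unit quaternion [w, x, y, z].
In Python, from rig import env, capture, finish_job gives the robot as it stands.
- The arm moves only by the tool servo_tool, never from a script. Its argument "series" is a list of rows, each a list of 3 entries, a list of its own where there are three numbers: the shift along the tool's x, y, z in units of 40 mm (1.0 is 40 mm), then the turn, a rotation vector about the tool's x, y, z in units of 6 degrees (1.0 is 6 degrees), then the opening, from -1 (shut) to 1 (fully open). A call has 1 to 5 rows; each row shifts and turns the commanded pose from where the row before left it, along the tool's axes as they then stand; what a row does not reach is not made up. A row lasts 1/12 s, in which the tool goes at most 41.7 mm and 7.16 degrees, less where a joint would pass 70% of its speed; a pose out of reach is approached as far as the arm can. A call is refused whole if a number of a shift passes 1 or a number of a turn 1, either way. A call with a gripper value outside its range is refused whole. The fingers move at their own pace and stop on an object; "force" is the grip in N (left out, the last holds). Time passes only in rows, so rows that do not move let the fingers close. It gives the time, the measured TCP pose, the force and the opening at its end, in the units of the state.
- env.get_state(): the state, without advancing time (a new reading comes with each control period).
- capture(name): name is "side" or "top"; returns a dict with "img" (384x512x3 uint8, red, green, blue), "fx", "fy", "cx", "cy" (pixels), "rvec" (rotation vector, rad) and "tvec" (3), from world to camera coordinates, as OpenCV has them. Camera axes: x right, y down, z forward; pixel columns grow to the right and rows downward; lengths in mm; the calibration is good to about 2 mm. A picture is of the moment at which its call begins. There is no depth.
- finish_job(): hands the job in, once; it reports no verdict.
The state is a dict: "time": time; "qpos": joint angles; "joint_velocities": joint speeds; "tau": joint torques, N m; "tcp_pos": TCP position; "orientation": TCP orientation; "force": force on the tool from outside, world axes, zero at the start; "torque": the same for the moment, N m; "opening": opening from 0.0 (shut) to 1.0 (fully open).
Only numpy, scipy, OpenCV 4.12 (cv2) and the standard library are available. Lean on these libraries where they do the work, as an engineer would, in place of code of your own. Each camera call takes 0.05 s, during which the arm holds its last target.

TASK

The samples in the clear-lidded vacuum chamber are dry: first open its vent valve fully, turning the lever until it lies in line with the pipe. Then take the pry wedge by its grip, push its thin end into the pry slot under the front edge of the lid until the lid has just lifted off the seal, about 4 mm at the front edge and no more than a few millimetres, and finish holding the wedge there in the gripper with the lid resting on it, so that a colleague can check the seal. Let only the wedge lift the lid, and leave the other things on the bench where they are.

Things in the scene. Friction and masses are not known exactly. Their poses are not given: they have to be found in the camera images.
- chamber: The vacuum chamber, fixed: a bare metal box 180 mm deep, 190 mm wide, rim 74 mm above the bench, clear lid hinged along its rear edge, pry slot in the middle of its front rim, vent pipe on its right side, dial gauge (to 140 mm above the bench) on its left. Origin: centre of its underside, on the bench; x axis to its rear, y to its left. It may be turned up to 12 degrees.
- pry_slot (a point): Middle of the level floor of the pry slot at its front mouth, 66 mm above the bench. The slot is a dark-floored notch 40 mm wide and 44 mm deep (front to back) in the chamber's front rim, open to the front; the lid covers it, its underside 9 mm above the slot floor when shut. x axis points into the slot (to the chamber's rear), y to the left, z up.
- lid_edge (a point): Middle of the lower front edge of the clear lid, straight above the slot mouth, 75 mm above the bench when the lid lies on its seal; it rises as the lid lifts.
- lid: The clear plastic lid, 178 x 190 x 15 mm, 0.6 kg, top 90 mm above the bench; origin in the middle of its hinge axis, 189 mm behind the front edge. It swings up about the rear hinge and falls back by its own weight.
- vent_valve (a joint): Angle of the vent valve's lever about its upright axis, rad: 0 = shut (lever across the pipe, pointing to the chamber's front), 1.57 = fully open, at its stop (lever along the pipe, pointing away from the chamber's right side). Grows counter-clockwise seen from above; stays where it is left; takes 2 to 3 N at the lever's end.
- valve_pivot (a point): Point on the lever's upright turning axis, at the lever's mid height, 73 mm above the bench, 55 mm to the right of the chamber's right wall. The pipe and valve body lie below it, up to 66 mm above the bench.
- valve_tip (a point): Outer end of the black lever, 60 mm from the axis, at mid height; the lever is a bar 8 mm thick and 14 mm tall (66 to 80 mm above the bench).
- wedge_grip (a point): Centre of the pry wedge's black upright grip (40 mm along the wedge, 24 mm wide, 50 mm tall), half-way up: 25 mm above the wedge's flat underside. The wedge stands loose on its underside on the bench, 0.12 kg. Its x axis points to the thin end, z up.
- wedge_tip (a point): Middle of the lower edge of the wedge's thin end, 80 mm ahead of the grip's centre and 25 mm lower. The metal tongue is 24 mm wide, 3 mm thick at its end, and thickens 1 mm every 3 mm towards the grip, to 19 mm. With its underside on the slot floor it meets the shut lid 18 mm into the slot and lifts it 1 mm for every 3 mm more.
- wedge: The whole pry wedge, 100 mm long; origin in the middle of the underside of its grip, axes as at wedge_grip.
- scissors: Bystander: surgical scissors lying on the bench, 154 x 63 x 8 mm.
- petri_dish: Bystander: petri dish, 62 mm across, 14 mm tall, on the bench in front of the chamber.
- dropper_bottle: Bystander: small brown bottle, 34 mm across, 70 mm tall, right of the chamber.
- tape_roll: Bystander: roll of tape, 96 mm across, 25 mm tall, left of the chamber.
Not all that is in view belongs to the job. Leave any orange look-alike of the wedge alone.

How it is judged:
By the outcome, as a careful person would: the job done as asked, in the order asked, and still so for the second after the job is handed in, while the arm keeps its last pose, push and grip.
It also fails if it takes over 54 s, if anything falls off the work surface, if the arm or the gripper's body presses on something with over 40 N, if the wrist force passes 120 N, or if a joint passes its speed limit or range.

## Working session

There is one attempt and no reset: what is moved stays moved. The work goes in short steps, Python scripts to look and compute and a tool call to move; the robot and the scene stay as the last step left them, time stands still between calls to the robot, and variables do not carry over. Pictures are saved under pics/ and viewed, and the job is handed in when it is done.

Besides the shell and the picture viewer there is one more tool, called after ">>>" as name([rows], argument=value, ...), one row to a line, values as JSON. servo_tool: Moves the arm, as the interface text tells. Its arguments: {"type":"object","properties":{"series":{"type":"array"},"force":{"type":"number"}},"required":["series"]}

```bash
ls; mkdir -p pics; python3 - <<'E'
from rig import env, capture
import cv2
for n in ("side","top"):
    c=capture(n); cv2.imwrite(f"pics/{n}0.png",c["img"][:,:,::-1])
    print(n,c["fx"],c["fy"],c["cx"],c["cy"],c["rvec"],c["tvec"])
print(env.get_state())
E
```

```text
pics
side 413.60119111959386 413.60119111959386 254.17772764260337 189.97760887298014 [ 2.17941928 -0.1661957   0.05469812] [-547.07644813  104.50725679 1373.56349056]
top 375.2441337903346 375.2441337903346 266.56738020014626 195.30108677147996 [ 2.13498529 -2.14030529  0.22601674] [ -50.05242267  525.59005794 1020.72767878]
{'time': 0.1, 'qpos': array([-1.21962742e+00,  1.24446006e-01,  1.65156119e+00, -3.90699710e-05,
        1.36752005e+00, -8.26133580e-02]), 'joint_velocities': array([-0.00055773, -0.00340836, -0.00204827,  0.00024884, -0.00106347,
        0.00093585]), 'tau': array([ 2.73101832e-04, -4.24930716e+01, -3.66653073e+01, -2.86808938e-05,
        3.94253861e-03,  1.61294560e-05]), 'tcp_pos': array([ 272.95881993, -589.28375675,  230.15795092]), 'orientation': array([-0.15149224, -0.6904342 , -0.15284427,  0.69064415]), 'force': array([-0.26689692,  0.80911208,  0.68138188]), 'torque': array([-0.04521113, -0.01025682, -0.04363106]), 'opening': 0.9976346839557304}
```

View pics/side0.png

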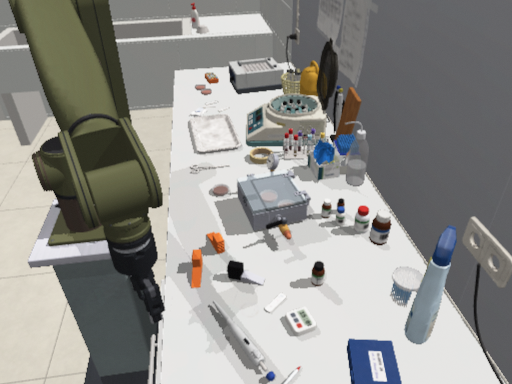

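View pics/top0.png

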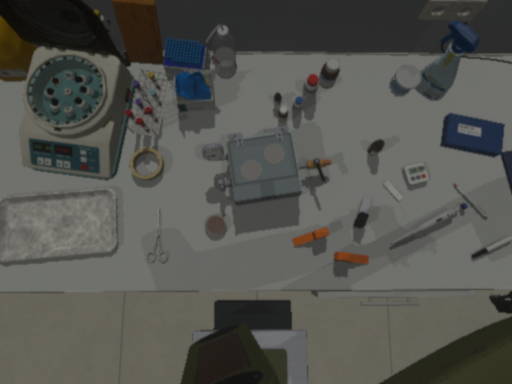

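The side view shows the chamber at (272,200), the lever near (280,225), a black-gripped wedge at (240,270), and two orange look-alikes at (216,241) and (197,268). In the top view the chamber is at (263,168), the lever at (320,168), the black wedge at (362,212), and the orange ones at (311,237) and (351,258). By the description I choose the black-gripped one, and will check it in a close crop.

```bash
cat > h.py <<'E'
import numpy as np, cv2
from rig import env, capture
from scipy.spatial.transform import Rotation as Rn
def cal(c):
    K=np.array([[c["fx"],0,c["cx"]],[0,c["fy"],c["cy"]],[0,0,1.]]); R,_=cv2.Rodrigues(np.array(c["rvec"],float)); return K,R,np.array(c["tvec"],float)
def onz(c,uv,z):
    K,R,t=cal(c); o=-R.T@t; d=R.T@np.linalg.inv(K)@np.array([uv[0],uv[1],1.]); return o+d*(z-o[2])/d[2]
def proj(c,p):
    K,R,t=cal(c); q=K@(R@np.array(p,float)+t); return q[:2]/q[2]
def tri(c1,uv1,c2,uv2):
    A=[];b=[]
    P=[]
    for c in (c1,c2):
        K,R,t=cal(c); P.append(K@np.c_[R,t])
    X=cv2.triangulatePoints(P[0],P[1],np.array(uv1,float).reshape(2,1),np.array(uv2,float).reshape(2,1))[:,0]
    return X[:3]/X[3]
def crop(c,x0,y0,x1,y1,s,name):
    im=cv2.resize(c["img"][y0:y1,x0:x1,::-1],None,fx=s,fy=s,interpolation=cv2.INTER_CUBIC); cv2.imwrite("pics/"+name,im)
def st():
    s=env.get_state(); w,x,y,z=s["orientation"]; return s,Rn.from_quat([x,y,z,w]).as_matrix()
E
python3 - <<'E'
from h import *
import pickle
d={n:capture(n) for n in("side","top")}; pickle.dump(d,open("c0.pkl","wb"))
crop(d["top"],200,120,400,270,4,"t1.png"); crop(d["side"],180,160,330,300,4,"s1.png")
s,R=st(); print(R.round(3))
E
```

```text
[[-0.     0.42  -0.907]
 [ 0.001 -0.907 -0.42 ]
 [-1.    -0.001 -0.   ]]
```

View pics/t1.png

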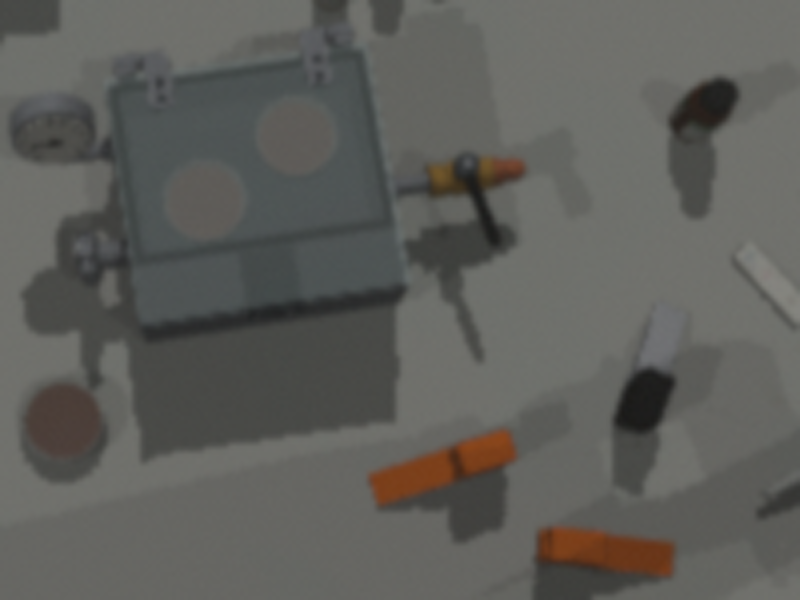

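View pics/s1.png

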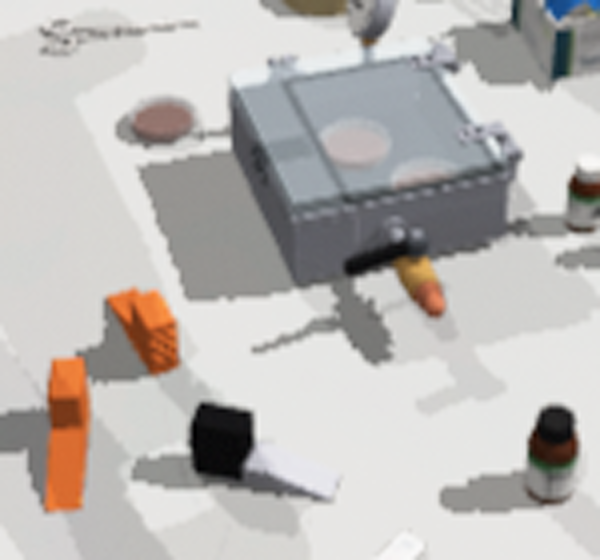

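The crops confirm it: black grip at top (361,220) and a bare metal tongue pointing up-right in the top view. The other two are all orange. Now I measure.

```bash
python3 - <<'E'
from h import *
import pickle
d=pickle.load(open("c0.pkl","rb")); T=d["top"];S=d["side"]
t=lambda a,b:(200+(a+.5)/4-.5,120+(b+.5)/4-.5); s=lambda a,b:(180+(a+.5)/4-.5,160+(b+.5)/4-.5)
for n,p,z in [("lidFL",(137,318),90),("lidFR",(403,281),90),("lidRR",(363,50),90),("lidRL",(108,88),90)]:
    print(n,onz(T,t(*p),z).round(1))
print("side lid FL",onz(S,s(231,80),90).round(1),"FR",onz(S,s(297,205),90).round(1),"RR",onz(S,s(510,165),90).round(1))
print("pivot T",onz(T,t(467,165),80).round(1),"S",onz(S,s(405,238),80).round(1))
print("tip T",onz(T,t(499,245),73).round(1),"S",onz(S,s(348,265),73).round(1))
# wedge masks
for nm,c,box in(("top",T,(345,190,385,235)),("side",S,(220,255,270,290))):
    x0,y0,x1,y1=box; g=c["img"][y0:y1,x0:x1].astype(int); m=(g.max(2)<45).astype(np.uint8)
    cs,_=cv2.findContours(m,0,1); k=max(cs,key=cv2.contourArea); print(nm,cv2.contourArea(k),cv2.minAreaRect(k),x0,y0, (cv2.approxPolyDP(k,1.5,True)[:,0]+[x0,y0]).tolist())
print("tonguetip T",[onz(T,t(*p),3).round(1) for p in((655,300),(690,308))],"S",[onz(S,s(*p),3).round(1) for p in((337,480),(328,497))])
print("grip top T",[onz(T,t(*p),50).round(1) for p in((640,365),(675,373),(660,430),(617,424))])
print("grip top S",[onz(S,s(*p),50).round(1) for p in((198,403),(253,412))])
for n,p in(("top bottle",(690,130)),("petri",(62,430))): print(n,onz(T,t(*p),0).round(1))
E
```

```text
lidFL [507.2  39.1  90. ]
lidFR [ 533.1 -143.4   90. ]
lidRR [ 699.9 -118.6   90. ]
lidRL [671.   61.1  90. ]
side lid FL [501.5  28.6  90. ] FR [ 532.6 -149.8   90. ] RR [ 703.4 -127.9   90. ]
pivot T [ 618.6 -191.8   80. ] S [ 608.1 -190.2   80. ]
tip T [ 562.4 -213.8   73. ] S [ 562.4 -205.7   73. ]
top 122.0 ((15.534482955932617, 29.91379165649414), (9.841852188110352, 15.412713050842285), 21.801410675048828) 345 190 [[366, 214], [360, 213], [354, 225], [361, 227], [367, 217]]
side 198.5 ((14.675676345825195, 14.945945739746094), (14.79590892791748, 16.76869773864746), 9.462322235107422) 220 255 [[230, 261], [228, 265], [229, 277], [239, 279], [242, 265], [241, 263]]
tonguetip T [array([ 536.1, -343. ,    3. ]), array([ 530. , -369.1,    3. ])] S [array([ 530.5, -348.8,    3. ]), array([ 522., -363.,    3.])]
grip top T [array([ 480.2, -316. ,   50. ]), array([ 474.5, -340.8,   50. ]), array([ 433.9, -327.9,   50. ]), array([ 438.2, -297.5,   50. ])]
grip top S [array([ 440.7, -306.5,   50. ]), array([ 477.1, -321.2,   50. ])]
top bottle [ 669.5 -377.9    0. ]
petri [439.8  98.3   0. ]
```

```bash
python3 - <<'E'
from h import *
import pickle
d=pickle.load(open("c0.pkl","rb")); T=d["top"];S=d["side"]
g=lambda c,*a:crop({"img":np.clip(c["img"].astype(float)*1.0,0,255).astype(np.uint8)},*a)
T2={"img":np.clip(T["img"].astype(float)*2,0,255).astype(np.uint8)}
crop(T2,340,185,400,235,12,"t2.png"); crop(S,220,255,280,295,12,"s2.png"); crop(T2,290,145,345,190,12,"t3.png")
E
```

```text
(no output)
```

View pics/t2.png

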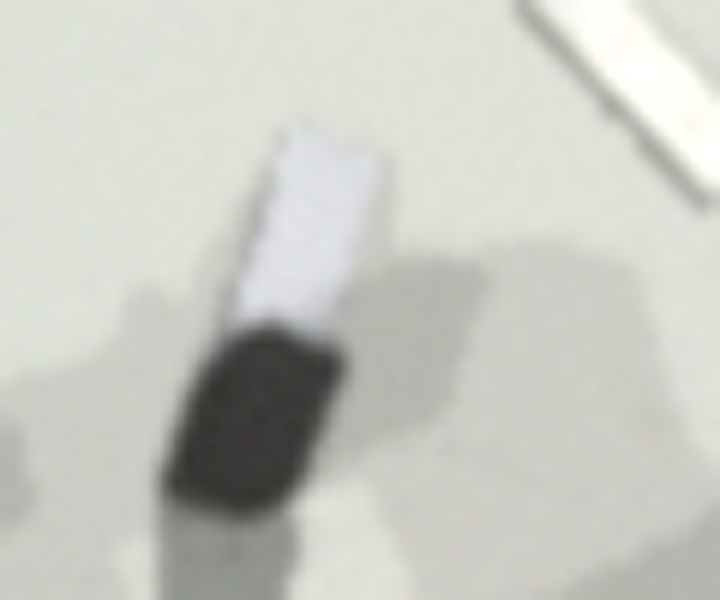

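View pics/s2.png

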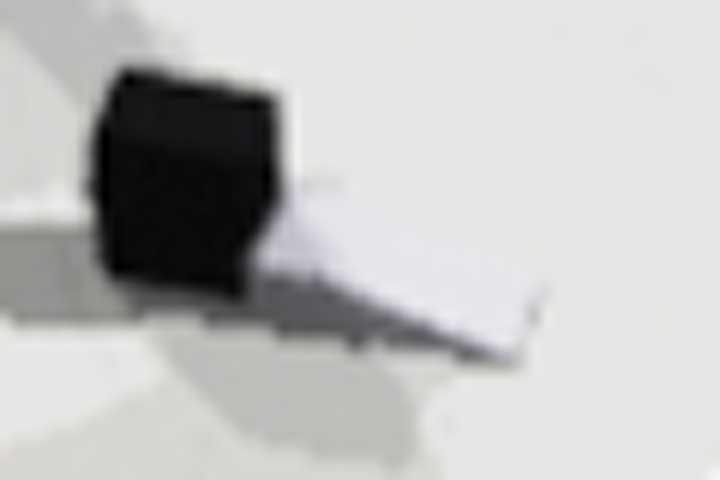

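View pics/t3.png

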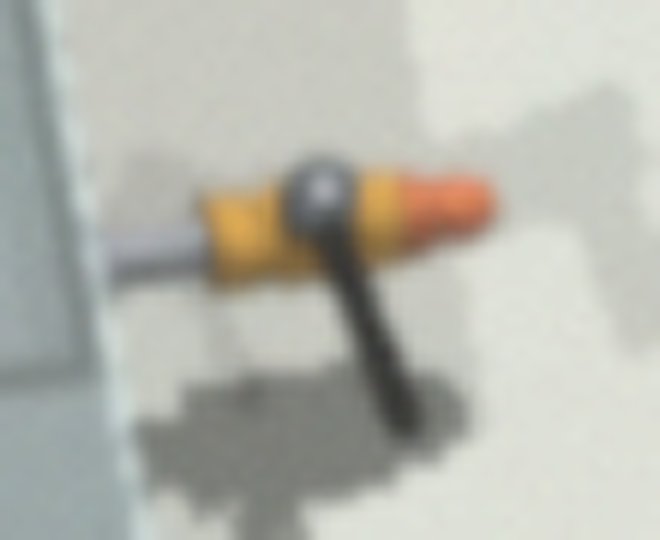

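```bash
python3 - <<'E'
from h import *
import pickle
d=pickle.load(open("c0.pkl","rb")); T=d["top"];S=d["side"]
for c in(T,S):
    K,R,t=cal(c); print("cam",(-R.T@t).round(0))
T2={"img":np.clip(T["img"].astype(float)*2,0,255).astype(np.uint8)}
crop(S,228,168,318,238,8,"s3.png"); crop(T2,222,125,307,205,7,"t4.png")
E
```

```text
cam [ 331.  -22. 1100.]
cam [  413. -1131.   865.]
```

View pics/s3.png

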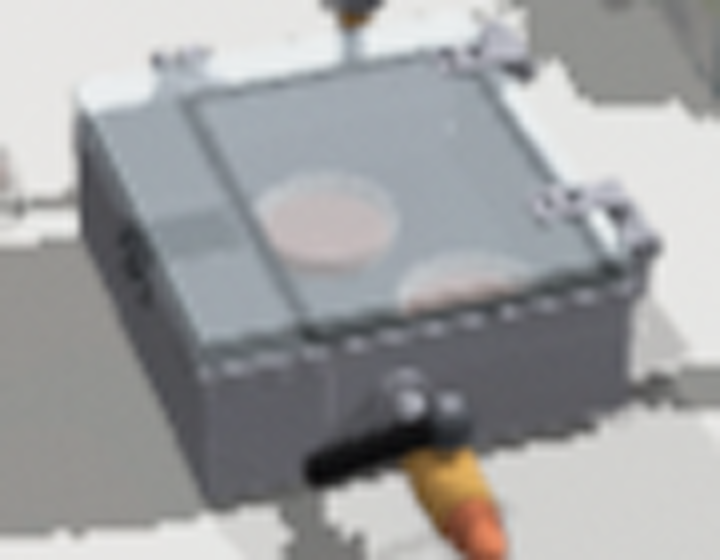

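View pics/t4.png

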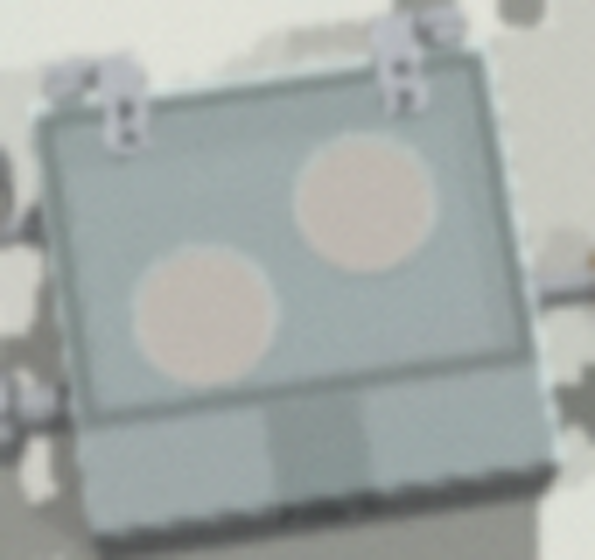

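```bash
python3 - <<'E'
from h import *
import pickle
d=pickle.load(open("c0.pkl","rb")); T=d["top"];S=d["side"]
t4=lambda a,b:(222+(a+.5)/7-.5,125+(b+.5)/7-.5); s3=lambda a,b:(228+(a+.5)/8-.5,168+(b+.5)/8-.5); t3=lambda a,b:(290+(a+.5)/12-.5,145+(b+.5)/12-.5)
for n,a,b in [("FL",t4(83,532),s3(80,92)),("FR",t4(553,465),s3(203,350)),("RR",t4(488,50),s3(632,262)),("lever tip",t3(402,428),s3(318,470)),("knob",t3(322,190),s3(408,395)),("knob2",t3(322,190),s3(450,410))]:
    print(n,tri(T,a,S,b).round(1),"T90",onz(T,a,90).round(1),"S90",onz(S,b,90).round(1))
print("slot floor corners T66",[onz(T,t4(*p),66)[:2].round(1).tolist() for p in((265,402),(366,392),(378,492),(278,505))])
print("slot floor corners S66",[onz(S,s3(*p),66)[:2].round(1).tolist() for p in((215,205),(245,245),(190,262),(158,220))])
print("knob T80",onz(T,t3(322,195),80),"lever mid", onz(T,t3(360,310),80))
E
```

```text
FL [503.6  40.6  84.3] T90 [503.2  40.2  90. ] S90 [502.5  31.9  90. ]
FR [ 530.6 -144.6   84.6] T90 [ 529.9 -143.9   90. ] S90 [ 529.5 -151.5   90. ]
RR [ 702.8 -121.5   87.3] T90 [ 701.1 -121.2   90. ] S90 [ 702.4 -124.7   90. ]
lever tip [ 563.8 -209.8   74.6] T90 [ 560.4 -207.    90. ] S90 [ 560.8 -227.8   90. ]
knob [ 608.  -189.9   91.2] T90 [ 617.3 -190.1   90. ] S90 [ 600.8 -191.    90. ]
knob2 [ 618.  -191.5   81.4] T90 [ 617.3 -190.1   90. ] S90 [ 614.4 -202.2   90. ]
slot floor corners T66 [[560.5, -30.9], [564.7, -71.7], [523.6, -76.2], [518.3, -36.1]]
slot floor corners S66 [[551.4, -25.8], [559.5, -55.6], [535.9, -63.3], [526.8, -32.3]]
knob T80 [ 618.88640015 -191.76010966   80.        ] lever mid [ 591.021471   -199.88589147   80.        ]
```

Geometry is consistent: yaw ≈ 8.3°, pivot 150.5 mm right of the chamber axis, lever length 57 mm and slot 40 mm wide. Next I close the fingers, align the tool to the chamber, and travel.

>>> servo_tool([
  [[0, 0, 0], [1, 0, 0], -1],
  [[0, 0, 0], [1, 0, 0], -1],
  [[0, 0, 0], [0.8, 0, 0], -1],
  [[0, 0, 0], [0, 0, 0], -1],
], force=60)

```text
time: 0.53
tcp_pos: [273.1, -589.6, 231.0]
orientation: [-0.049, -0.705, -0.049, 0.705]
force: [0.7, -0.4, -0.4]
opening: 0.451
```

```bash
cat > go.py <<'E'
from h import *
import sys
s,R=st()
p=s["tcp_pos"]; print("t",s["time"],"tcp",p.round(1),"q",s["qpos"].round(2),"F",s["force"].round(1),"open",round(float(s["opening"]),3)); print(R.round(3).tolist())
for a in sys.argv[1:]:
    g=np.array(eval(a),float); u=R.T@(g-p)/40; p=g; print(a,"units",u.round(3),"norm",np.linalg.norm(u).round(2))
E
python3 go.py 566,-172,230 566,-172,70
```

```text
t 0.5333 tcp [ 273.1 -589.6  231. ] q [-1.22  0.12  1.65  0.    1.37  0.21] F [ 0.7 -0.4 -0.4] open 0.451
[[-0.0, 0.139, -0.99], [0.001, -0.99, -0.139], [-1.0, -0.001, 0.0]]
566,-172,230 units [ 0.029 -9.323 -8.701] norm 12.75
566,-172,70 units [ 4.e+00  2.e-03 -1.e-03] norm 4.0
```

>>> servo_tool([
  [[0, -0.67, -0.62], [0, 0, 0], -1],
  [[0, -0.67, -0.62], [0, 0, 0], -1],
  [[0, -0.67, -0.62], [0, 0, 0], -1],
  [[0, -0.67, -0.62], [0, 0, 0], -1],
  [[0, -0.67, -0.62], [0, 0, 0], -1],
])

```text
time: 0.95
tcp_pos: [377.7, -438.3, 231.2]
orientation: [0.05, 0.705, 0.05, -0.705]
force: [1.0, 0.4, -0.6]
opening: 0.002
```

>>> servo_tool([
  [[0, -0.67, -0.62], [0, 0, 0], -1],
  [[0, -0.67, -0.62], [0, 0, 0], -1],
  [[0, -0.67, -0.62], [0, 0, 0], -1],
  [[0, -0.67, -0.62], [0, 0, 0], -1],
  [[0, -0.67, -0.62], [0, 0, 0], -1],
])

```text
time: 1.37
tcp_pos: [481.8, -288.0, 231.4]
orientation: [0.051, 0.705, 0.05, -0.705]
force: [-0.1, -0.1, -0.6]
opening: -0.002
```

>>> servo_tool([
  [[0, -0.6, -0.6], [0, 0, 0], -1],
  [[0, 0, 0], [0, 0, 0], -1],
  [[0, 0, 0], [0, 0, 0], -1],
])

```text
time: 1.62
tcp_pos: [502.2, -261.2, 231.2]
orientation: [-0.052, -0.705, -0.051, 0.705]
force: [0.1, -0.5, -0.9]
opening: -0.001
```

```bash
python3 go.py 566,-172,230 566,-172,70
```

```text
t 1.6167 tcp [ 502.2 -261.2  231.2] q [-0.57 -0.06  1.84 -0.    1.36  0.85] F [ 0.1 -0.5 -0.9] open -0.001
[[-0.0, 0.145, -0.989], [-0.0, -0.989, -0.145], [-1.0, 0.0, 0.0]]
566,-172,230 units [ 0.029 -1.975 -1.902] norm 2.74
566,-172,70 units [ 4.e+00 -0.e+00 -2.e-03] norm 4.0
```

>>> servo_tool([
  [[0, -0.66, -0.634], [0, 0, 0], -1],
  [[0, -0.66, -0.634], [0, 0, 0], -1],
  [[0, -0.66, -0.634], [0, 0, 0], -1],
  [[0, 0, 0], [0, 0, 0], -1],
])

```text
time: 1.95
tcp_pos: [567.7, -170.7, 231.2]
orientation: [0.051, 0.706, 0.052, -0.705]
force: [-0.5, 0.4, -0.5]
opening: -0.0
```

>>> servo_tool([
  [[0.8, 0, 0], [0, 0, 0], -1],
  [[0.8, 0, 0], [0, 0, 0], -1],
  [[0.8, 0, 0], [0, 0, 0], -1],
  [[0, 0, 0], [0, 0, 0], -1],
  [[0, 0, 0], [0, 0, 0], -1],
])

```text
time: 2.37
tcp_pos: [563.9, -174.1, 133.3]
orientation: [-0.049, -0.704, -0.05, 0.707]
force: [0.7, 0.3, 0.5]
opening: 0.0
```

```bash
python3 go.py 566,-172,130 566,-172,70; python3 - <<'E'
from h import *
d={n:capture(n) for n in("side","top")}
T2={"img":np.clip(d["top"]["img"].astype(float)*2,0,255).astype(np.uint8)}
crop(T2,220,120,370,230,5,"t5.png"); crop(d["side"],200,130,330,240,5,"s5.png")
s,_=st(); print(proj(d["top"],s["tcp_pos"]),proj(d["side"],s["tcp_pos"]))
E
```

```text
t 2.3667 tcp [ 563.9 -174.1  133.3] q [-0.39  0.08  1.87 -0.    1.2   1.04] F [0.7 0.3 0.5] open 0.0
[[-0.005, 0.139, -0.99], [0.002, -0.99, -0.139], [-1.0, -0.002, 0.004]]
566,-172,130 units [ 0.082 -0.044 -0.06 ] norm 0.11
566,-172,70 units [ 1.5    0.003 -0.007] norm 1.5
[314.01006241 173.89304557] [266.22641761 202.06652287]
```

View pics/t5.png

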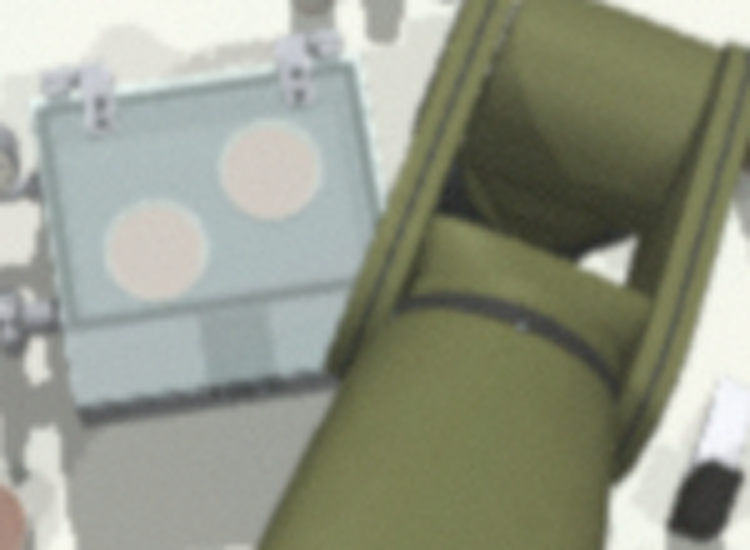

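View pics/s5.png

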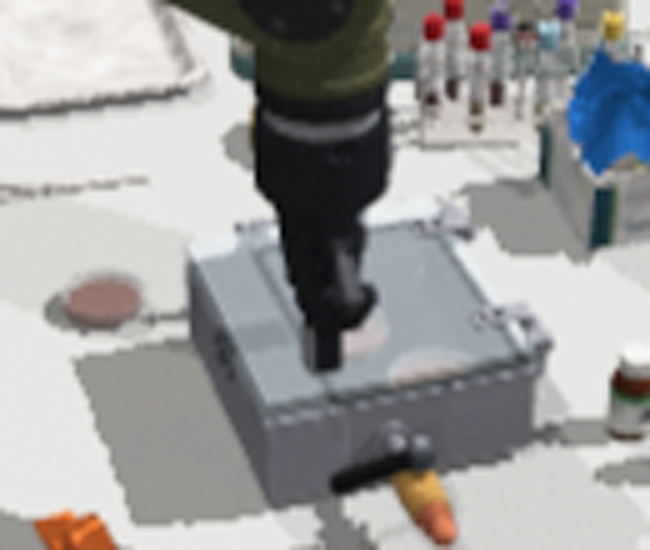

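Side view: the fingertip at crop (325,372) matches the projected TCP within 2 px, and the lever tip is at crop (340,482). The top view is blocked by the arm. I descend between the wall and the lever.

>>> servo_tool([
  [[0.5, 0, 0], [0, 0, 0], -1],
  [[0.5, 0, 0], [0, 0, 0], -1],
  [[0.5, 0, -0.03], [0, 0, 0], -1],
  [[0, 0, 0], [0, 0, 0], -1],
  [[0, 0, 0], [0, 0, 0], -1],
])

```text
time: 2.88
tcp_pos: [567.6, -173.9, 76.9]
orientation: [0.05, 0.706, 0.049, -0.705]
force: [0.4, 0.7, 0.6]
opening: -0.0
```

```bash
python3 - <<'E'
import numpy as np
P=np.array([618,-191.5])
e=lambda a:np.array([np.cos(np.radians(a)),np.sin(np.radians(a))])
for th in (5,15,25,35,45,55,65,75,85,90): 
    print(th,(P+48*e(188.3+th)-17*e(278.3+th)).round(1))
E
python3 go.py
```

```text
5 [ 567.4 -186. ]
15 [ 567.2 -194.9]
25 [ 568.5 -203.6]
35 [ 571.4 -212. ]
45 [ 575.7 -219.8]
55 [ 581.2 -226.7]
65 [ 587.9 -232.6]
75 [ 595.5 -237.2]
85 [ 603.8 -240.4]
90 [ 608.1 -241.5]
t 2.8833 tcp [ 567.6 -173.9   76.9] q [-0.39  0.14  1.9  -0.    1.09  1.04] F [0.4 0.7 0.6] open -0.0
[[0.001, 0.14, -0.99], [-0.001, -0.99, -0.14], [-1.0, 0.001, -0.001]]
```

>>> servo_tool([
  [[0.15, 0.26, 0.04], [0, 0, 0], -1],
  [[0, 0.26, 0.04], [0, 0, 0], -1],
  [[0, 0.22, 0], [0, 0, 0], -1],
  [[0, 0, 0], [0, 0, 0], -1],
])

```text
time: 3.22
tcp_pos: [568.9, -205.2, 70.9]
orientation: [0.05, 0.706, 0.049, -0.705]
force: [0.4, 0.8, 0.3]
opening: 0.005
```

>>> servo_tool([
  [[0, 0.22, -0.04], [0, 0, 0], -1],
  [[0, 0.21, -0.08], [0, 0, 0], -1],
  [[0, 0.19, -0.11], [0, 0, 0], -1],
  [[0, 0, 0], [0, 0, 0], -1],
])

```text
time: 3.55
tcp_pos: [581.3, -228.1, 69.3]
orientation: [0.05, 0.705, 0.049, -0.705]
force: [-0.7, 0.4, 0.3]
opening: -0.002
```

```bash
python3 go.py 588,-232.6,70; python3 - <<'E'
from h import *
d={n:capture(n) for n in("side","top")}
crop(d["side"],220,170,320,250,7,"s6.png")
E
```

```text
t 3.55 tcp [ 581.3 -228.1   69.3] q [-0.46  0.22  1.83 -0.    1.09  0.97] F [-0.7  0.4  0.3] open -0.002
[[0.0, 0.14, -0.99], [-0.001, -0.99, -0.14], [-1.0, 0.001, -0.0]]
588,-232.6,70 units [-0.016  0.134 -0.149] norm 0.2
```

View pics/s6.png

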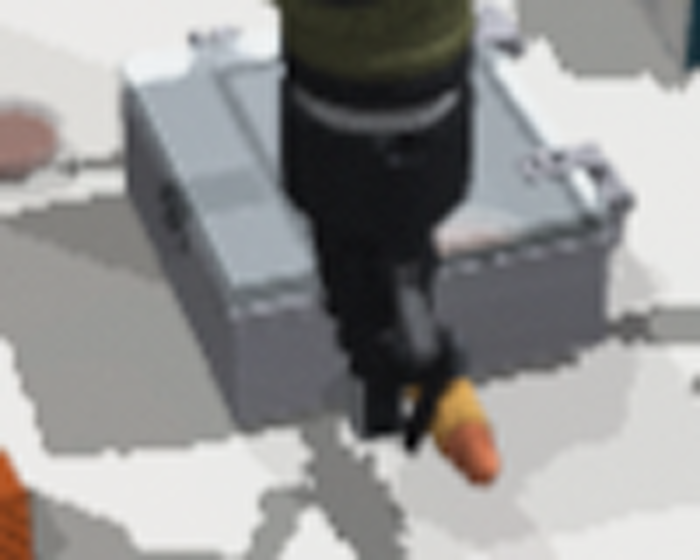

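The side view shows the lever swung about two thirds of the way, with its tip at crop (412,445) and the finger behind it at (378,430). I continue to the stop.

>>> servo_tool([
  [[0, 0.13, -0.15], [0, 0, 0], -1],
  [[0, 0.14, -0.17], [0, 0, 0], -1],
  [[0, 0.1, -0.19], [0, 0, 0], -1],
  [[0, 0, 0], [0, 0, 0], -1],
])

```text
time: 3.98
tcp_pos: [604.1, -238.9, 69.0]
orientation: [0.05, 0.706, 0.049, -0.705]
force: [-0.4, 0.0, -0.2]
opening: -0.002
```

>>> servo_tool([
  [[0, 0.02, -0.08], [0, 0, 0], -1],
  [[0, 0, -0.06], [0, 0, 0], -1],
  [[0, 0, 0], [0, 0, 0], -1],
])

```text
time: 4.23
tcp_pos: [608.9, -238.7, 69.3]
orientation: [0.05, 0.706, 0.049, -0.705]
force: [-1.8, -0.2, -0.3]
opening: -0.002
```

```bash
python3 go.py; python3 - <<'E'
from h import *
d={n:capture(n) for n in("side","top")}
crop(d["side"],220,170,320,250,7,"s7.png")
E
```

```text
t 4.2333 tcp [ 608.9 -238.7   69.3] q [-0.46  0.28  1.76 -0.    1.1   0.98] F [-1.8 -0.2 -0.3] open -0.002
[[0.001, 0.14, -0.99], [-0.001, -0.99, -0.14], [-1.0, 0.001, -0.0]]
```

View pics/s7.png

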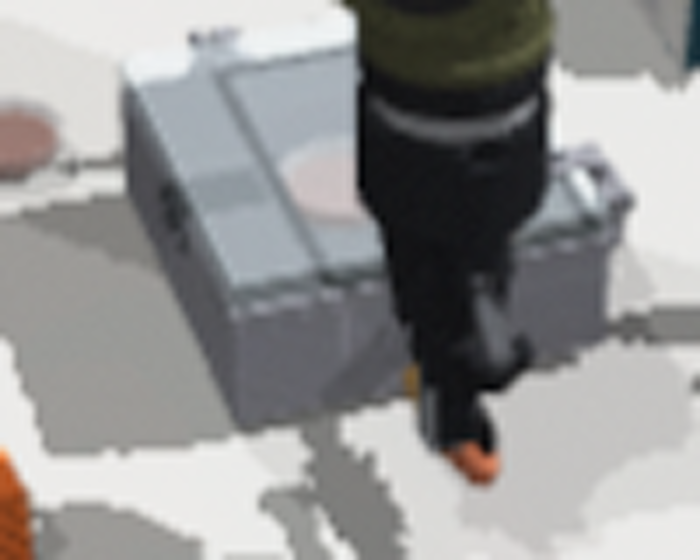

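>>> servo_tool([
  [[0, 0, -0.06], [0, 0, 0], -1],
  [[0, 0, 0], [0, 0, 0], -1],
  [[0, 0, 0], [0, 0, 0], -1],
])

```text
time: 4.58
tcp_pos: [611.1, -238.1, 69.6]
orientation: [0.05, 0.706, 0.049, -0.705]
force: [-1.8, -2.0, -0.1]
opening: -0.0
```

>>> servo_tool([
  [[0, 0, -0.05], [0, 0, 0], -1],
  [[0, 0, 0], [0, 0, 0], -1],
  [[0, 0, 0], [0, 0, 0], -1],
])

```text
time: 4.83
tcp_pos: [612.6, -237.8, 69.5]
orientation: [-0.05, -0.705, -0.05, 0.706]
force: [-4.3, -3.0, 1.3]
opening: 0.001
```

>>> servo_tool([
  [[0, 0, -0.05], [0, 0, 0], -1],
  [[0, 0, 0], [0, 0, 0], -1],
  [[0, 0, 0], [0, 0, 0], -1],
])

```text
time: 5.08
tcp_pos: [612.7, -237.8, 69.4]
orientation: [-0.05, -0.703, -0.05, 0.707]
force: [-10.8, -4.4, 5.3]
opening: -0.002
```

>>> servo_tool([
  [[0, 0, -0.05], [0, 0, 0], -1],
  [[0, 0, 0], [0, 0, 0], -1],
  [[0, 0, 0], [0, 0, 0], -1],
])

```text
time: 5.33
tcp_pos: [612.8, -237.8, 69.2]
orientation: [-0.05, -0.702, -0.05, 0.709]
force: [-17.9, -3.9, 9.2]
opening: -0.002
```

Force rises while the TCP stays at 612.7, so the lever is at its stop. I back off, rise and look.

>>> servo_tool([
  [[0, 0, 0.5], [0, 0, 0], -1],
  [[-0.5, 0, 0.8], [0, 0, 0], 0],
  [[-0.9, 0.2, 0.3], [0, 0, 0], 1],
  [[-0.9, 0.2, 0], [1, 0, 0], 1],
  [[0, 0.6, 0.6], [1, 0, 0], 1],
])

```text
time: 5.75
tcp_pos: [538.8, -287.3, 171.0]
orientation: [-0.023, 0.712, -0.027, -0.701]
force: [1.3, -1.3, 2.1]
opening: 0.565
```

>>> servo_tool([
  [[0, 0.6, 0.6], [1, 0, 0], 1],
  [[0, 0.6, 0.6], [1, 0, 0], 1],
  [[0, 0.6, 0.6], [1, 0, 0], 1],
  [[0, 0.3, 0.3], [0, 0, 0], 1],
  [[0, 0, 0], [0, 0, 0], 1],
])

```text
time: 6.17
tcp_pos: [432.3, -352.6, 161.6]
orientation: [-0.136, 0.694, -0.136, -0.693]
force: [0.2, -0.4, 0.1]
opening: 1.0
```

```bash
python3 go.py 457,-320,130; python3 - <<'E'
from h import *
import pickle
d={n:capture(n) for n in("side","top")}; pickle.dump(d,open("c1.pkl","wb"))
T2={"img":np.clip(d["top"]["img"].astype(float)*2,0,255).astype(np.uint8)}
crop(T2,250,130,410,250,5,"t8.png"); crop(d["side"],200,170,320,290,5,"s8.png")
E
```

```text
t 6.1667 tcp [ 432.3 -352.6  161.6] q [-0.78 -0.03  1.93  0.    1.24  1.18] F [ 0.2 -0.4  0.1] open 1.0
[[0.001, -0.377, -0.926], [-0.0, -0.926, 0.377], [-1.0, -0.0, -0.001]]
457,-320,130 units [ 0.791 -0.989 -0.264] norm 1.29
```

View pics/t8.png

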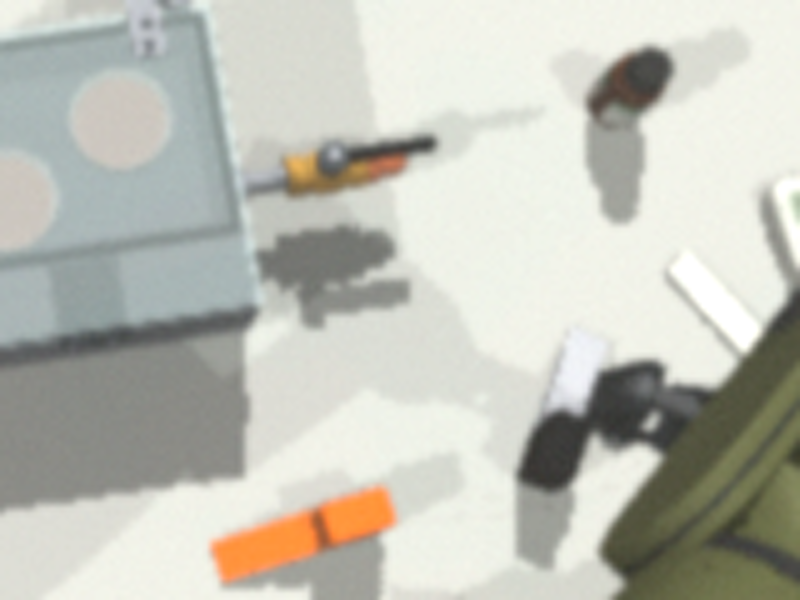

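View pics/s8.png

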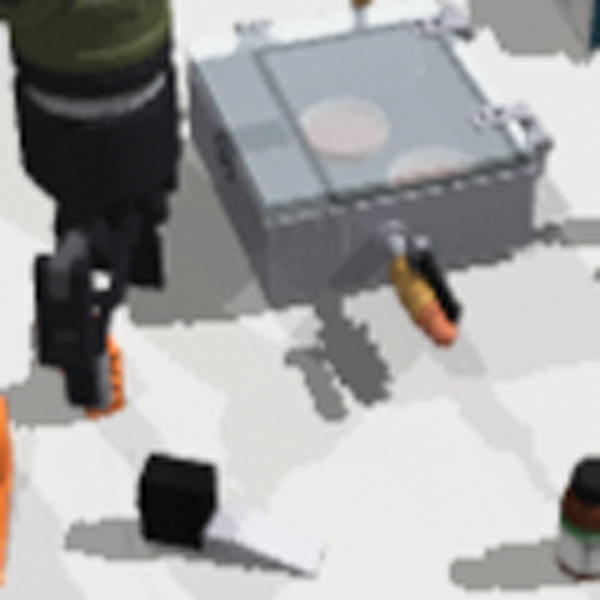

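Top view: the lever (crop 335,155 to 432,145) lies along the pipe, so the valve is open. Side view agrees. Now the wedge measurements.

```bash
python3 - <<'E'
from h import *
import pickle
d=pickle.load(open("c0.pkl","rb")); T=d["top"];S=d["side"]
t=lambda a,b:(340+(a+.5)/12-.5,185+(b+.5)/12-.5); s=lambda a,b:(220+(a+.5)/12-.5,255+(b+.5)/12-.5)
a=onz(S,s(245,295),0);b=onz(S,s(505,364),0);c=onz(S,s(108,275),0)
print("S bottom edge",c.round(1),a.round(1),b.round(1),"yaw",np.degrees(np.arctan2(*(b-a)[1::-1])),np.degrees(np.arctan2(*(b-c)[1::-1])))
tt=[onz(T,t(*p),3) for p in((285,128),(383,155))]; print("tip T",tt, "mid",(tt[0]+tt[1])/2)
ss=[onz(S,s(*p),3) for p in((545,292),(515,350))]; print("tip S",ss,"mid",(ss[0]+ss[1])/2)
# grip front top edge z50 / side
g=[onz(T,t(*p),50) for p in((268,325),(345,362),(240,515),(165,488))]; print("gripT50",[x.round(1)[:2] for x in g])
g=[onz(S,s(*p),50) for p in((125,68),(280,95))]; print("gripS50",[x.round(1)[:2] for x in g])
E
```

```text
S bottom edge [ 434.7 -322.2    0. ] [ 465.6 -333.5   -0. ] [ 521.8 -363.9    0. ] yaw -28.329152616826327 -25.536941938880638
tip T [array([ 534.29243527, -342.64725284,    3.        ]), array([ 527.43882041, -366.9361092 ,    3.        ])] mid [ 530.86562784 -354.79168102    3.        ]
tip S [array([ 533.88715591, -346.52693496,    3.        ]), array([ 524.31417481, -362.76388555,    3.        ])] mid [ 529.10066536 -354.64541025    3.        ]
gripT50 [array([ 478.1, -322.4]), array([ 469.2, -340.3]), array([ 433. , -313.4]), array([ 439.4, -295.9])]
gripS50 [array([ 443. , -306.2]), array([ 477.2, -320.6])]
```

>>> servo_tool([
  [[0.4, -0.465, -0.13], [0.2, 0, 0], 1],
  [[0.4, -0.465, -0.13], [0, 0, 0], 1],
  [[0.7, 0, 0], [0, 0, 0], 1],
  [[0, 0, 0], [0, 0, 0], 1],
  [[0, 0, 0], [0, 0, 0], 1],
])

```text
time: 6.68
tcp_pos: [457.9, -319.4, 99.8]
orientation: [0.142, -0.692, 0.14, 0.694]
force: [-0.4, 0.8, 1.0]
opening: 1.003
```

```bash
python3 go.py 456,-322,100 456,-322,8; python3 - <<'E'
from h import *
d={n:capture(n) for n in("side","top")}
T2={"img":np.clip(d["top"]["img"].astype(float)*2,0,255).astype(np.uint8)}
crop(T2,300,150,420,270,5,"t9.png"); crop(d["side"],200,200,300,300,6,"s9.png")
E
```

```text
t 6.6833 tcp [ 457.9 -319.4   99.8] q [-0.71  0.04  1.97  0.    1.13  1.27] F [-0.4  0.8  1. ] open 1.003
[[-0.002, -0.391, -0.92], [0.003, -0.92, 0.391], [-1.0, -0.002, 0.003]]
456,-322,100 units [-0.006  0.078  0.019] norm 0.08
456,-322,8 units [ 2.3    0.004 -0.008] norm 2.3
```

View pics/t9.png

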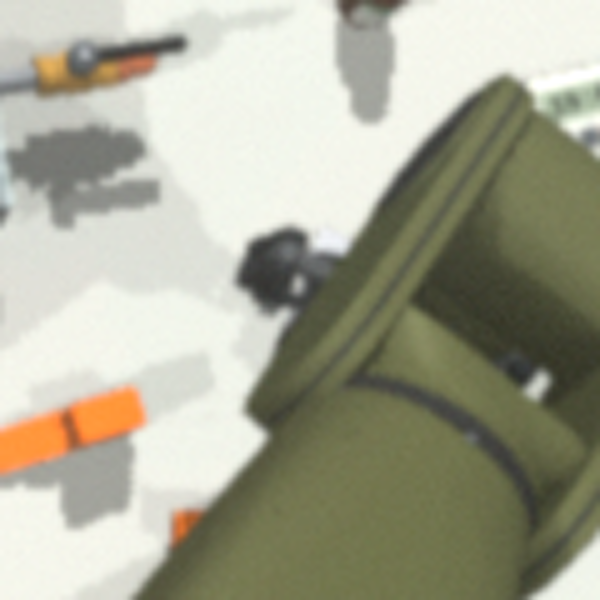

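View pics/s9.png

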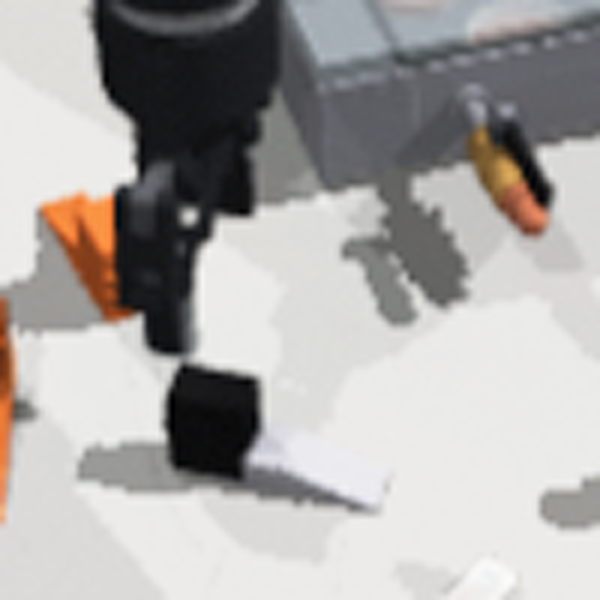

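The side view shows the fingers straddling, clear above the grip (crop 215,420). Descending.

>>> servo_tool([
  [[0.5, 0.06, 0.02], [0, 0, 0], 1],
  [[0.5, 0, 0], [0, 0, 0], 1],
  [[0.4, 0, 0], [0, 0, 0], 1],
  [[0, 0, 0], [0, 0, 0], 1],
])

```text
time: 7.12
tcp_pos: [455.1, -322.5, 43.8]
orientation: [0.143, -0.692, 0.141, 0.694]
force: [-0.9, 0.7, -1.2]
opening: 0.997
```

```bash
python3 go.py 456,-322,8; python3 - <<'E'
from h import *
c=capture("side"); crop(c,200,200,300,300,6,"s10.png")
E
```

```text
t 7.1167 tcp [ 455.1 -322.5   43.8] q [-0.71  0.12  2.    0.    1.03  1.26] F [-0.9  0.7 -1.2] open 0.997
[[-0.002, -0.394, -0.919], [0.002, -0.919, 0.394], [-1.0, -0.001, 0.003]]
456,-322,8 units [ 0.895 -0.018 -0.018] norm 0.89
```

View pics/s10.png

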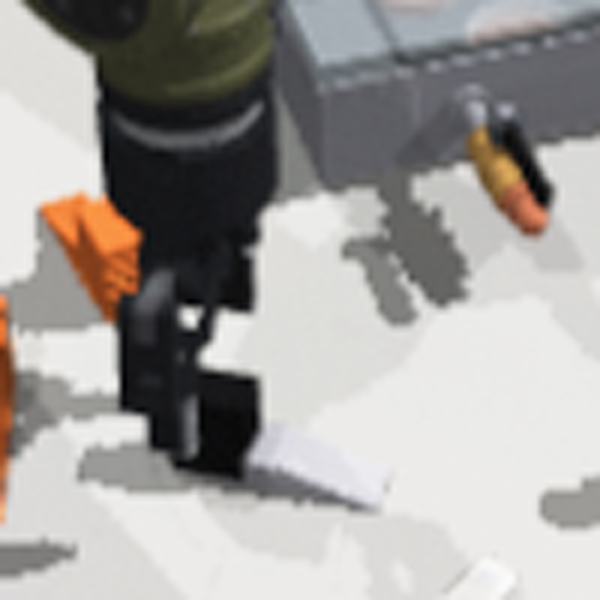

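>>> servo_tool([
  [[0.5, 0, 0], [0, 0, 0], 1],
  [[0.38, 0, 0], [0, 0, 0], 1],
  [[0, 0, 0], [0, 0, 0], 1],
  [[0, 0, 0], [0, 0, 0], 0.2],
  [[0, 0, 0], [0, 0, 0], -1],
], force=70)

```text
time: 7.58
tcp_pos: [457.4, -324.2, 12.4]
orientation: [-0.141, 0.694, -0.142, -0.692]
force: [-0.4, -0.7, 0.4]
opening: 0.748
```

>>> servo_tool([
  [[0, 0, 0], [0, 0, 0], -1],
  [[0, 0, 0], [0, 0, 0], -1],
  [[0, 0, 0], [0, 0, 0], -1],
  [[0, 0, 0], [0, 0, 0], -1],
  [[0, 0, 0], [0, 0, 0], -1],
], force=100)

```text
time: 8.0
tcp_pos: [456.9, -323.7, 11.5]
orientation: [-0.142, 0.693, -0.142, -0.692]
force: [0.1, 0.7, 6.3]
opening: 0.266
```

```bash
python3 go.py; python3 - <<'E'
from h import *
c=capture("side"); crop(c,200,200,300,300,6,"s11.png")
E
```

```text
t 8.0 tcp [ 456.9 -323.7   11.5] q [-0.71  0.17  2.01  0.    0.97  1.26] F [0.1 0.7 6.3] open 0.266
[[0.002, -0.393, -0.92], [-0.001, -0.92, 0.393], [-1.0, 0.001, -0.002]]
```

View pics/s11.png

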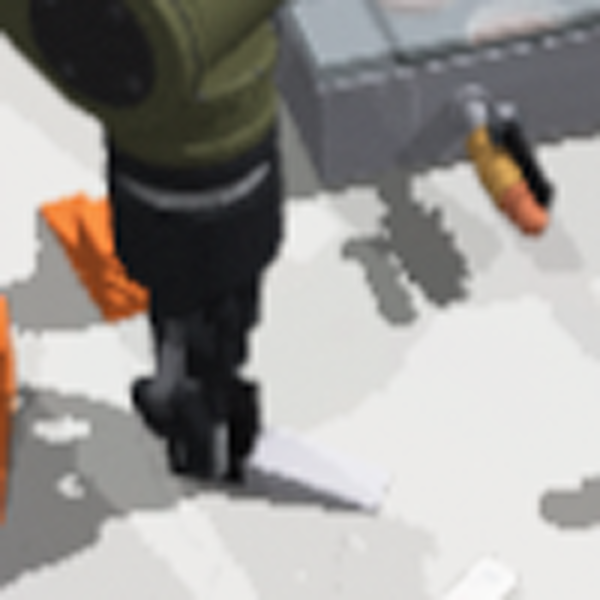

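Gripped: opening 0.266 is about 23 mm. TCP + 80 mm along the wedge gives (530.5,-355), matching the tip measured in both views. Lifting.

>>> servo_tool([
  [[-0.3, 0, 0], [0, 0, 0], -1],
  [[-0.6, 0, 0], [0, 0, 0], -1],
  [[-0.9, 0, 0], [0, 0, 0], -1],
  [[-0.9, 0, 0], [0, 0, 0], -1],
  [[0, 0, 0], [0, 0, 0], -1],
])

```text
time: 8.47
tcp_pos: [459.7, -326.2, 126.9]
orientation: [-0.139, 0.697, -0.144, -0.689]
force: [1.6, -0.8, -0.1]
opening: 0.265
```

>>> servo_tool([
  [[0, 0, 0], [-1, 0, 0], -1],
  [[0, 0, 0], [-1, 0, 0], -1],
  [[0, 0, 0], [-1, 0, 0], -1],
  [[0, 0, 0], [-1, 0, 0], -1],
  [[0, 0, 0], [-1, 0, 0], -1],
])

```text
time: 8.88
tcp_pos: [455.5, -322.6, 117.6]
orientation: [-0.044, -0.705, -0.044, 0.706]
force: [-0.3, -0.1, -0.8]
opening: 0.27
```

>>> servo_tool([
  [[0, 0, 0], [-0.2, 0, 0], -1],
  [[0, 0, 0], [0, 0, 0], -1],
])

```text
time: 9.05
tcp_pos: [455.7, -322.8, 117.7]
orientation: [-0.049, -0.705, -0.049, 0.706]
force: [0.3, -0.6, -1.7]
opening: 0.268
```

```bash
python3 go.py 400,-70,117; python3 - <<'E'
from h import *
c=capture("side"); crop(c,180,160,300,280,5,"s12.png")
E
```

```text
t 9.05 tcp [ 455.7 -322.8  117.7] q [-0.71  0.02  1.96 -0.    1.16  0.72] F [ 0.3 -0.6 -1.7] open 0.268
[[-0.001, 0.139, -0.99], [0.001, -0.99, -0.139], [-1.0, -0.001, 0.001]]
400,-70,117 units [ 0.023 -6.451  0.503] norm 6.47
```

View pics/s12.png

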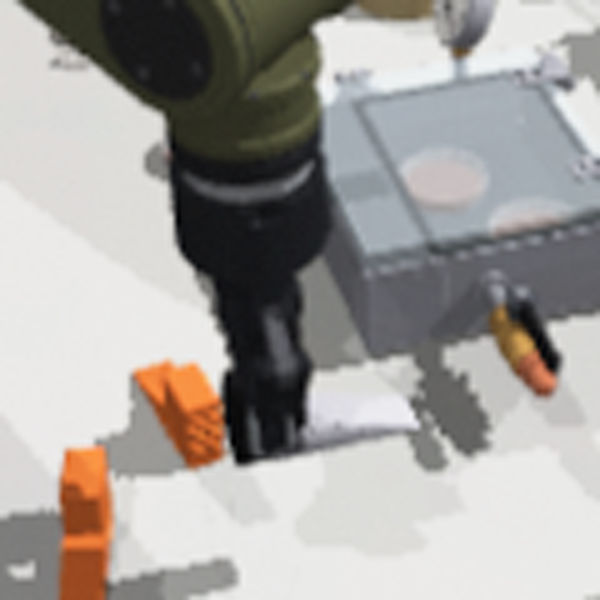

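>>> servo_tool([
  [[0, -0.9, 0.2], [0, 0, 0], -1],
  [[0, -0.9, 0.2], [0, 0, 0], -1],
  [[0, -0.93, 0.1], [0, 0, 0], -1],
  [[0, -0.93, 0], [0, 0, 0], -1],
  [[0, -0.93, 0], [0, 0, 0], -1],
])

```text
time: 9.52
tcp_pos: [409.6, -142.7, 117.9]
orientation: [-0.048, -0.705, -0.049, 0.706]
force: [0.8, 0.7, -1.0]
opening: 0.265
```

>>> servo_tool([
  [[0, -0.93, 0], [0, 0, 0], -1],
  [[0, -0.93, 0], [0, 0, 0], -1],
  [[0, 0, 0], [0, 0, 0], -1],
  [[0, 0, 0], [0, 0, 0], -1],
])

```text
time: 9.85
tcp_pos: [399.8, -68.8, 118.0]
orientation: [0.051, 0.705, 0.05, -0.705]
force: [0.4, -0.7, -1.8]
opening: 0.266
```

```bash
python3 go.py 402,-71,82; python3 - <<'E'
from h import *
import pickle
d={n:capture(n) for n in("side","top")}; pickle.dump(d,open("c2.pkl","wb"))
T2={"img":np.clip(d["top"]["img"].astype(float)*2,0,255).astype(np.uint8)}
crop(T2,220,120,340,260,4.2,"t13.png"); crop(d["side"],180,140,320,240,5,"s13.png")
E
```

```text
t 9.85 tcp [399.8 -68.8 118. ] q [-0.3  -0.36  2.28 -0.    1.21  1.13] F [ 0.4 -0.7 -1.8] open 0.266
[[0.0, 0.142, -0.99], [-0.0, -0.99, -0.142], [-1.0, 0.0, -0.0]]
402,-71,82 units [ 0.901  0.061 -0.047] norm 0.9
```

View pics/t13.png

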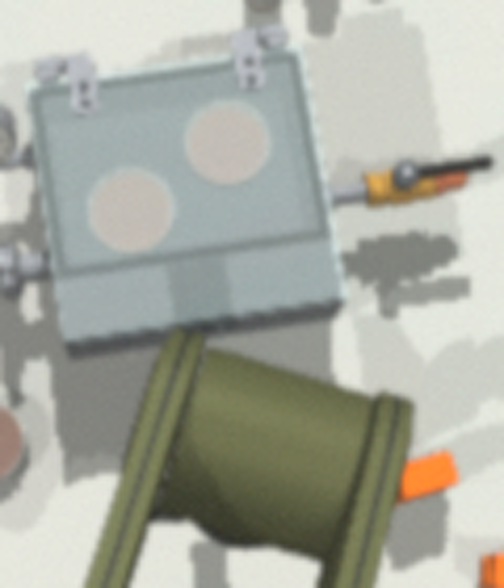

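View pics/s13.png

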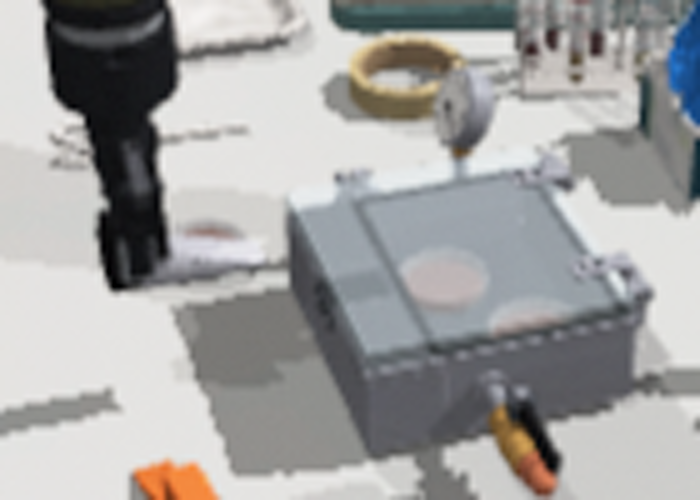

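The side view shows the wedge held level, tip at crop (265,262), ahead of the slot. To fix the depth zero precisely, I'll touch the tip lightly on the front wall below and right of the slot, then insert.

>>> servo_tool([
  [[0.5, 0.48, 0], [0, 0, 0], -1],
  [[0.5, 0.47, 0], [0, 0, 0], -1],
  [[0.55, 0, 0], [0, 0, 0], -1],
  [[0, 0, 0], [0, 0, 0], -1],
  [[0, 0, 0], [0, 0, 0], -1],
])

```text
time: 10.37
tcp_pos: [404.3, -108.7, 55.0]
orientation: [-0.048, -0.704, -0.049, 0.707]
force: [-0.4, -0.9, -1.9]
opening: 0.268
```

>>> servo_tool([
  [[0, 0, -0.35], [0, 0, 0], -1],
  [[0, 0, -0.35], [0, 0, 0], -1],
  [[0, 0, 0], [0, 0, 0], -1],
  [[0, 0, 0], [0, 0, 0], -1],
])

```text
time: 10.7
tcp_pos: [434.4, -104.6, 57.7]
orientation: [0.05, 0.706, 0.049, -0.705]
force: [-0.3, 0.3, -2.3]
opening: 0.268
```

```bash
cat > pos.py <<'E'
from h import *
s,R=st(); v=s["tcp_pos"]-np.array([518,-54.5,0]); a=np.array([.9895,.144,0]); l=np.array([-.144,.9895,0])
w=-R[:,2]
print("t",round(s["time"],2),"tip depth",round(v@a+80*(w@a),1),"lat",round(v@l+80*(w@l),1),"und z",round(v[2]-11.5,1),"F in/left/up",[round(float(s["force"]@k),1) for k in(a,l)],round(float(s["force"][2]),1),"open",round(float(s["opening"]),3),"wedge x",w.round(3),"torque",s["torque"].round(2))
E
python3 pos.py; python3 - <<'E'
from h import *
c=capture("side"); crop(c,180,140,320,240,5,"s14.png")
E
```

```text
t 10.7 tip depth -10.0 lat -37.8 und z 46.2 F in/left/up [-0.2, 0.3] -2.3 open 0.268 wedge x [0.99  0.14  0.002] torque [-0.    0.03 -0.03]
```

View pics/s14.png

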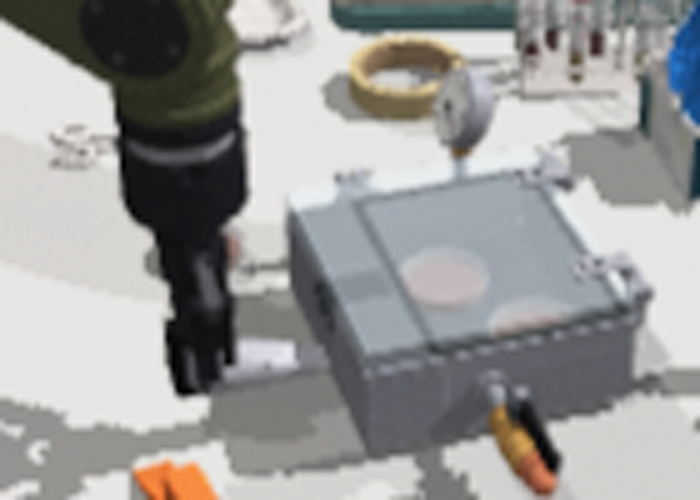

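>>> servo_tool([
  [[0, 0, -0.15], [0, 0, 0], -1],
  [[0, 0, 0], [0, 0, 0], -1],
  [[0, 0, 0], [0, 0, 0], -1],
])

```text
time: 11.0
tcp_pos: [439.1, -103.3, 56.4]
orientation: [0.05, 0.705, 0.05, -0.705]
force: [-0.5, 0.0, -0.9]
opening: 0.266
```

>>> servo_tool([
  [[0, 0, -0.05], [0, 0, 0], -1],
  [[0, 0, 0], [0, 0, 0], -1],
  [[0, 0, 0], [0, 0, 0], -1],
])

```text
time: 11.25
tcp_pos: [441.0, -103.0, 56.1]
orientation: [-0.05, -0.705, -0.05, 0.705]
force: [1.4, 0.7, -2.0]
opening: 0.265
```

>>> servo_tool([
  [[0, 0, -0.05], [0, 0, 0], -1],
  [[0, 0, 0], [0, 0, 0], -1],
  [[0, 0, 0], [0, 0, 0], -1],
])

```text
time: 11.5
tcp_pos: [443.1, -102.7, 56.1]
orientation: [-0.05, -0.705, -0.05, 0.705]
force: [0.5, -0.2, -1.9]
opening: 0.271
```

```bash
python3 pos.py
```

```text
t 11.5 tip depth -1.0 lat -37.2 und z 44.6 F in/left/up [0.5, -0.3] -1.9 open 0.271 wedge x [ 0.99  0.14 -0.  ] torque [0.   0.05 0.05]
```

>>> servo_tool([
  [[0, 0, -0.05], [0, 0, 0], -1],
  [[0, 0, 0], [0, 0, 0], -1],
  [[0, 0, 0], [0, 0, 0], -1],
])

```text
time: 11.75
tcp_pos: [443.9, -102.4, 55.6]
orientation: [-0.05, -0.704, -0.05, 0.707]
force: [-5.9, -1.7, 0.7]
opening: 0.268
```

>>> servo_tool([
  [[0, 0, -0.05], [0, 0, 0], -1],
  [[0, 0, 0], [0, 0, 0], -1],
  [[0, 0, 0], [0, 0, 0], -1],
])

```text
time: 12.0
tcp_pos: [444.0, -102.4, 55.6]
orientation: [-0.05, -0.702, -0.05, 0.708]
force: [-14.6, -2.5, 7.0]
opening: 0.27
```

```bash
python3 pos.py
```

```text
t 12.0 tip depth -0.1 lat -37.0 und z 44.1 F in/left/up [-14.8, -0.4] 7.0 open 0.27 wedge x [ 0.99   0.141 -0.008] torque [-0.45  1.97  0.01]
```

Contact is at depth reading -0.1 mm, so my mouth estimate holds. I back off, rise and centre in front of the slot.

>>> servo_tool([
  [[0, 0, 0.4], [0, 0, 0], -1],
  [[0, 0, 0.35], [0, 0, 0], -1],
  [[-0.3, -0.45, 0], [0, 0, 0], -1],
  [[-0.3, -0.46, 0], [0, 0, 0], -1],
  [[0, 0, 0], [0, 0, 0], -1],
])

```text
time: 12.42
tcp_pos: [413.5, -69.0, 82.2]
orientation: [0.05, 0.707, 0.05, -0.704]
force: [1.5, -1.0, -1.8]
opening: 0.273
```

>>> servo_tool([
  [[0, 0, 0], [0, 0, 0], -1],
  [[0, 0, 0], [0, 0, 0], -1],
])

```text
time: 12.58
tcp_pos: [412.6, -70.5, 80.1]
orientation: [0.05, 0.706, 0.05, -0.705]
force: [-0.1, 0.2, -1.2]
opening: 0.267
```

```bash
python3 pos.py; python3 - <<'E'
from h import *
import pickle
d={n:capture(n) for n in("side","top")}; pickle.dump(d,open("c3.pkl","wb"))
T2={"img":np.clip(d["top"]["img"].astype(float)*2,0,255).astype(np.uint8)}
crop(T2,230,150,310,220,7,"t15.png"); crop(d["side"],200,160,290,220,8,"s15.png")
# predicted points for checking
a=np.array([.9895,.144,0]); l=np.array([-.144,.9895,0]); m=np.array([518,-54.5,66])
for n,p in(("slot mouth L",m+20*l),("slot mouth R",m-20*l),("rear L",m+44*a+20*l),("rear R",m+44*a-20*l)):
    q=proj(d["side"],p); r=proj(d["top"],p); print(n,"side crop",((q-[200,160])*8).round(0),"top crop",((r-[230,150])*7).round(0))
s,R=st(); tip=s["tcp_pos"]+80*(-R[:,2])-[0,0,11.5]; q=proj(d["side"],tip); r=proj(d["top"],tip); print("tip",((q-[200,160])*8).round(0),((r-[230,150])*7).round(0))
E
```

```text
t 12.58 tip depth -26.6 lat -0.9 und z 68.6 F in/left/up [-0.1, 0.2] -1.2 open 0.267 wedge x [0.99  0.141 0.001] torque [-0.    0.09 -0.03]
slot mouth L side crop [351. 287.] top crop [216. 335.]
slot mouth R side crop [377. 342.] top crop [314. 321.]
rear L side crop [454. 267.] top crop [200. 228.]
rear R side crop [482. 322.] top crop [298. 215.]
tip [300. 324.] [278. 393.]
```

View pics/t15.png

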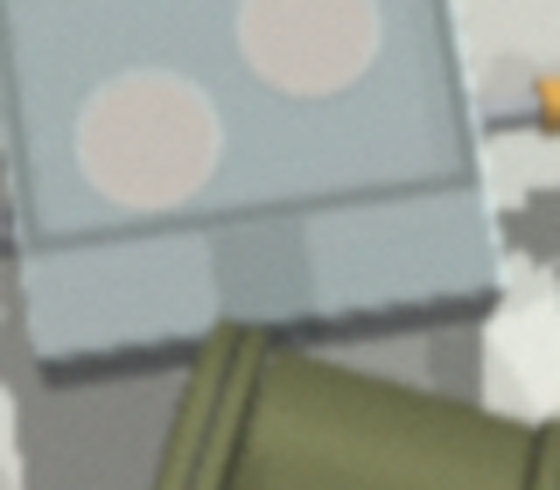

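View pics/s15.png

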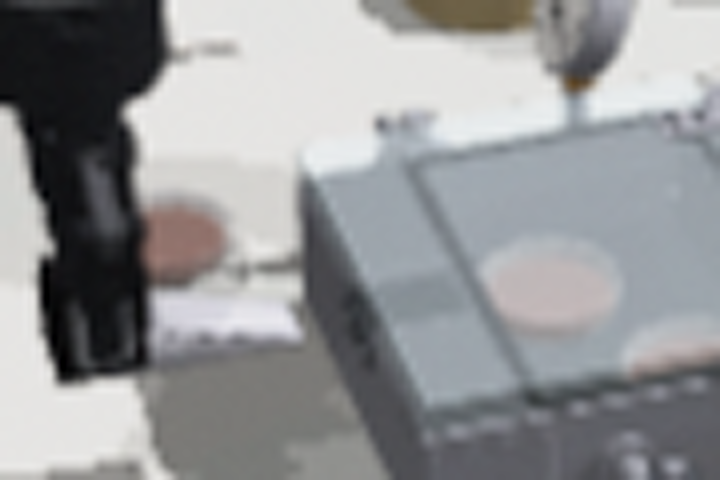

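Side view: the slot's dark mouth runs crop (345,295)–(372,362), and the wedge tip at (302,330) is level with it. The top view puts the slot about 3 mm right of my line, so I shift 2 mm right and enter 6 mm.

>>> servo_tool([
  [[0, 0.05, -0.3], [0, 0, 0], -1],
  [[0, 0, -0.2], [0, 0, 0], -1],
  [[0, 0, -0.2], [0, 0, 0], -1],
  [[0, 0, -0.12], [0, 0, 0], -1],
  [[0, 0, 0], [0, 0, 0], -1],
])

```text
time: 13.1
tcp_pos: [445.9, -67.7, 80.1]
orientation: [-0.05, -0.705, -0.05, 0.705]
force: [0.3, -0.5, -2.0]
opening: 0.269
```

>>> servo_tool([
  [[0, 0, 0], [0, 0, 0], -1],
  [[0, 0, 0], [0, 0, 0], -1],
])

```text
time: 13.27
tcp_pos: [444.6, -67.6, 79.9]
orientation: [-0.05, -0.705, -0.05, 0.706]
force: [-0.3, -0.7, -1.7]
opening: 0.271
```

```bash
python3 pos.py; python3 - <<'E'
from h import *
d={n:capture(n) for n in("side",)}
crop(d["side"],200,160,290,220,8,"s16.png")
E
```

```text
t 13.27 tip depth 5.5 lat -2.7 und z 68.4 F in/left/up [-0.4, -0.7] -1.7 open 0.271 wedge x [ 0.99   0.14  -0.001] torque [-0.    0.04  0.06]
```

View pics/s16.png

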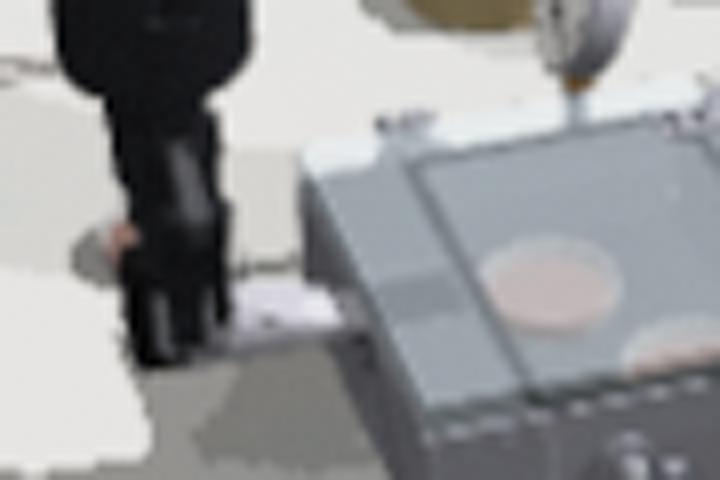

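The tongue is entering the slot at crop (345,320) with no contact force. Now I lower it to feel the slot floor.

>>> servo_tool([
  [[0.04, 0, 0], [0, 0, 0], -1],
  [[0, 0, 0], [0, 0, 0], -1],
  [[0, 0, 0], [0, 0, 0], -1],
])

```text
time: 13.57
tcp_pos: [444.7, -67.7, 78.4]
orientation: [-0.05, -0.705, -0.05, 0.705]
force: [1.1, -0.2, -0.8]
opening: 0.271
```

>>> servo_tool([
  [[0.03, 0, 0], [0, 0, 0], -1],
  [[0, 0, 0], [0, 0, 0], -1],
  [[0, 0, 0], [0, 0, 0], -1],
])

```text
time: 13.82
tcp_pos: [445.0, -67.7, 77.5]
orientation: [0.05, 0.705, 0.05, -0.705]
force: [-1.3, -0.2, -0.0]
opening: 0.271
```

```bash
python3 pos.py
```

```text
t 13.82 tip depth 5.9 lat -2.9 und z 66.0 F in/left/up [-1.4, -0.0] -0.0 open 0.271 wedge x [0.99 0.14 0.  ] torque [-0.03  0.02 -0.05]
```

>>> servo_tool([
  [[0, 0, -0.1], [0, 0, 0], -1],
  [[0, 0, -0.1], [0, 0, 0], -1],
  [[0, 0, -0.05], [0, 0, 0], -1],
  [[0, 0, 0], [0, 0, 0], -1],
  [[0, 0, 0], [0, 0, 0], -1],
])

```text
time: 14.23
tcp_pos: [455.5, -66.3, 77.4]
orientation: [0.05, 0.706, 0.05, -0.705]
force: [1.3, -0.2, -0.8]
opening: 0.27
```

```bash
python3 pos.py
```

```text
t 14.23 tip depth 16.4 lat -3.0 und z 65.9 F in/left/up [1.2, -0.4] -0.8 open 0.27 wedge x [0.99  0.14  0.001] torque [ 0.03 -0.23 -0.  ]
```

>>> servo_tool([
  [[0, 0, -0.08], [0, 0, 0], -1],
  [[0, 0, 0], [0, 0, 0], -1],
  [[0, 0, 0], [0, 0, 0], -1],
])

```text
time: 14.48
tcp_pos: [457.1, -66.0, 77.6]
orientation: [-0.05, -0.704, -0.05, 0.707]
force: [-5.8, -1.7, 5.6]
opening: 0.265
```

```bash
python3 pos.py
```

```text
t 14.48 tip depth 18.1 lat -2.9 und z 66.1 F in/left/up [-6.0, -0.8] 5.6 open 0.265 wedge x [ 0.99   0.14  -0.003] torque [-0.06  0.69  0.04]
```

>>> servo_tool([
  [[0, 0, -0.06], [0, 0, 0], -1],
  [[0, 0, 0], [0, 0, 0], -1],
  [[0, 0, 0], [0, 0, 0], -1],
])

```text
time: 14.73
tcp_pos: [457.6, -66.0, 77.8]
orientation: [-0.05, -0.702, -0.05, 0.708]
force: [-17.0, -2.2, 13.5]
opening: 0.271
```

```bash
python3 pos.py
```

```text
t 14.73 tip depth 18.5 lat -2.9 und z 66.3 F in/left/up [-17.1, 0.3] 13.5 open 0.271 wedge x [ 0.99   0.141 -0.009] torque [-0.31  1.96  0.  ]
```

```bash
python3 - <<'E'
from h import *
d={n:capture(n) for n in("side",)}
crop(d["side"],215,165,285,220,10,"s17.png")
s,R=st(); tip=s["tcp_pos"]-19*R[:,0]; print(((proj(d["side"],tip)-[215,165])*10).round(0), s["tau"].round(1))
E
```

```text
[117. 305.] [  2.1 -20.8 -33.8   1.3  -3.5   0. ]
```

View pics/s17.png

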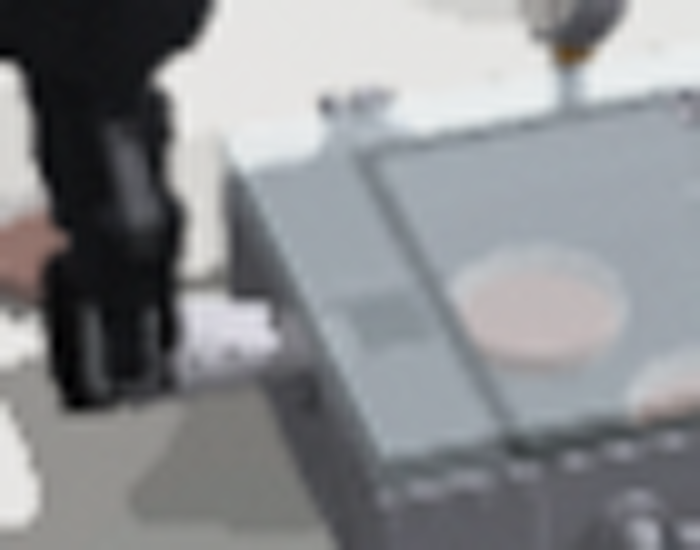

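>>> servo_tool([
  [[-0.03, 0, 0], [0, 0, 0], -1],
  [[0, 0, 0], [0, 0, 0], -1],
  [[0, 0, 0], [0, 0, 0], -1],
])

```text
time: 15.03
tcp_pos: [457.7, -65.8, 77.9]
orientation: [-0.05, -0.703, -0.05, 0.708]
force: [-11.4, -2.6, 6.4]
opening: 0.268
```

```bash
python3 pos.py
```

```text
t 15.03 tip depth 18.7 lat -2.8 und z 66.4 F in/left/up [-11.7, -0.9] 6.4 open 0.268 wedge x [ 0.99   0.14  -0.008] torque [-0.32  1.44  0.02]
```

>>> servo_tool([
  [[-0.02, 0, -0.04], [0, 0, 0], -1],
  [[0, 0, 0], [0, 0, 0], -1],
  [[0, 0, 0], [0, 0, 0], -1],
])

```text
time: 15.28
tcp_pos: [458.8, -65.5, 78.1]
orientation: [-0.05, -0.702, -0.05, 0.708]
force: [-10.6, -1.7, 3.5]
opening: 0.27
```

```bash
python3 pos.py
```

```text
t 15.28 tip depth 19.9 lat -2.6 und z 66.6 F in/left/up [-10.8, -0.2] 3.5 open 0.27 wedge x [ 0.99   0.141 -0.009] torque [-0.36  1.48  0.02]
```

Raising slightly relieves the floor friction, and the wedge slides now (19.9 mm). I continue with a small pitch trim.

>>> servo_tool([
  [[-0.01, 0, -0.05], [0, 0.08, 0], -1],
  [[0, 0, 0], [0, 0, 0], -1],
  [[0, 0, 0], [0, 0, 0], -1],
])

```text
time: 15.53
tcp_pos: [460.8, -64.9, 77.6]
orientation: [0.049, 0.705, 0.05, -0.705]
force: [-6.3, -1.5, -1.7]
opening: 0.272
```

```bash
python3 pos.py
```

```text
t 15.53 tip depth 21.9 lat -2.3 und z 66.1 F in/left/up [-6.4, -0.6] -1.7 open 0.272 wedge x [0.99 0.14 0.  ] torque [-0.3   1.13 -0.07]
```

>>> servo_tool([
  [[0, 0, -0.05], [0, 0, 0], -1],
  [[0, 0, 0], [0, 0, 0], -1],
  [[0, 0, 0], [0, 0, 0], -1],
])

```text
time: 15.78
tcp_pos: [462.6, -64.5, 77.7]
orientation: [-0.049, -0.705, -0.05, 0.706]
force: [-7.4, -2.0, 0.3]
opening: 0.263
```

```bash
python3 pos.py
```

```text
t 15.78 tip depth 23.7 lat -2.2 und z 66.2 F in/left/up [-7.6, -0.9] 0.3 open 0.263 wedge x [ 0.99   0.141 -0.001] torque [-0.26  1.24 -0.01]
```

>>> servo_tool([
  [[0, 0, -0.05], [0, 0, 0], -1],
  [[0, 0, 0], [0, 0, 0], -1],
  [[0, 0, 0], [0, 0, 0], -1],
])

```text
time: 16.03
tcp_pos: [464.6, -64.2, 77.7]
orientation: [-0.049, -0.705, -0.05, 0.706]
force: [-7.1, -1.3, -0.8]
opening: 0.272
```

>>> servo_tool([
  [[0, 0, -0.05], [0, 0, 0], -1],
  [[0, 0, 0], [0, 0, 0], -1],
  [[0, 0, 0], [0, 0, 0], -1],
])

```text
time: 16.28
tcp_pos: [466.6, -63.9, 77.7]
orientation: [-0.049, -0.705, -0.05, 0.706]
force: [-7.2, -1.4, -0.5]
opening: 0.269
```

```bash
python3 pos.py; python3 - <<'E'
from h import *
import pickle
d={n:capture(n) for n in("side",)};pickle.dump(d,open("c4.pkl","wb"))
crop(d["side"],215,165,285,220,10,"s18.png")
E
```

```text
t 16.28 tip depth 27.8 lat -2.2 und z 66.2 F in/left/up [-7.3, -0.3] -0.5 open 0.269 wedge x [ 0.99   0.141 -0.   ] torque [-0.23  1.27  0.01]
```

View pics/s18.png

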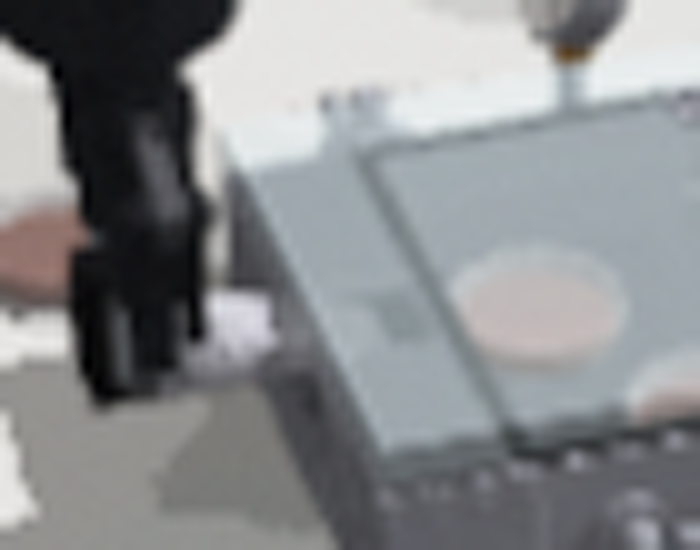

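The tongue now covers the front two thirds of the slot in the side view, with the dark remainder at crop (375–430, 295–330). One more 2 mm step, then I check.

>>> servo_tool([
  [[0, 0, -0.045], [0, 0, 0], -1],
  [[0, 0, 0], [0, 0, 0], -1],
  [[0, 0, 0], [0, 0, 0], -1],
  [[0, 0, 0], [0, 0, 0], -1],
])

```text
time: 16.67
tcp_pos: [468.3, -63.6, 77.7]
orientation: [-0.049, -0.705, -0.05, 0.706]
force: [-7.1, -0.8, -1.5]
opening: 0.271
```

```bash
python3 pos.py; python3 - <<'E'
from h import *
import pickle
d={n:capture(n) for n in("side","top")};pickle.dump(d,open("c5.pkl","wb"))
o=pickle.load(open("c0.pkl","rb")); o3=pickle.load(open("c3.pkl","rb"))
crop(d["side"],200,150,300,230,7,"s19.png")
T2={"img":np.clip(d["top"]["img"].astype(float)*2,0,255).astype(np.uint8)}; crop(T2,200,120,360,240,5,"t19.png")
def g(c): return cv2.cvtColor(c["img"],cv2.COLOR_RGB2GRAY).astype(np.float32)
a=np.array([.9895,.144,0]); l=np.array([-.144,.9895,0]); m=np.array([517,-56,90.])
for n,p in(("lid front right corner area",m-75*l),("front left",m+80*l),("front left far",m+60*l)):
    for v in("side","top"):
        q=proj(d[v],p); e=proj(d[v],p+[0,0,4])-q; x,y=q.round().astype(int); r=6
        A=g(o3[v])[y-r:y+r+1,x-r:x+r+1]; B=g(d[v])[y-r:y+r+1,x-r:x+r+1]
        sh,resp=cv2.phaseCorrelate(A,B,cv2.createHanningWindow((2*r+1,2*r+1),cv2.CV_32F)); print(n,v,q.round(1),"shift",np.round(sh,2),"resp",round(resp,2),"expected for 4mm",e.round(2))
E
```

```text
t 16.67 tip depth 29.5 lat -2.2 und z 66.2 F in/left/up [-7.1, 0.2] -1.5 open 0.271 wedge x [ 0.99   0.141 -0.   ] torque [-0.21  1.22  0.03]
lid front right corner area side [251.4 207.1] shift [0.69 0.16] resp 1.0 expected for 4mm [-0.03 -1.04]
lid front right corner area top [295.6 191.8] shift [-0.44 -0.18] resp 0.58 expected for 4mm [ 0.15 -0.28]
front left side [238.7 180.4] shift [1.13 0.65] resp 1.05 expected for 4mm [-0.05 -0.99]
front left top [239.7 199.8] shift [0.37 0.27] resp 0.96 expected for 4mm [-0.06 -0.25]
front left far side [240.2 183.6] shift [1.2  0.75] resp 0.94 expected for 4mm [-0.05 -0.99]
front left far top [247.  198.7] shift [ 0.21 -0.33] resp 0.88 expected for 4mm [-0.04 -0.25]
```

View pics/s19.png

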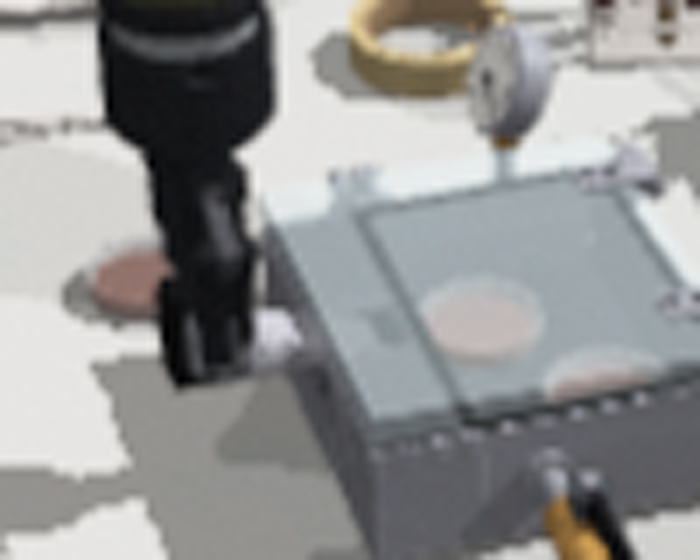

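View pics/t19.png

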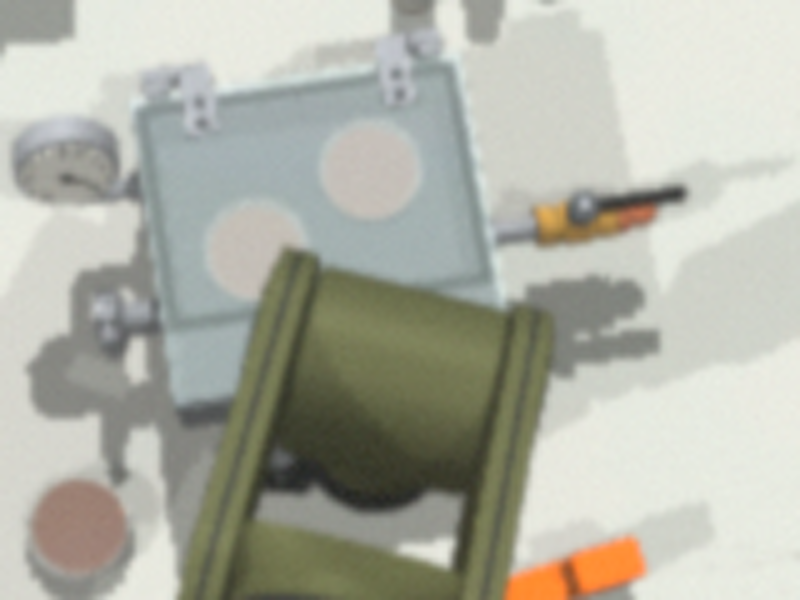

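```bash
python3 - <<'E'
from h import *
import pickle
d=pickle.load(open("c5.pkl","rb"));o=pickle.load(open("c3.pkl","rb"))
f=lambda c:cv2.resize(c["side"]["img"][170:225,228:288,::-1],None,fx=6,fy=6,interpolation=cv2.INTER_CUBIC)
h2=np.hstack([f(o),f(d)]); cv2.imwrite("pics/cmp.png",h2)
# right side column profiles: lid-edge rows
for x in (256,260,264,268,272):
    for c in(o,d):
        g=cv2.cvtColor(c["side"]["img"],cv2.COLOR_RGB2GRAY)[200:222,x]; print(x,g.tolist())
E
```

```text
256 [162, 163, 162, 162, 163, 162, 163, 163, 165, 165, 135, 101, 103, 133, 126, 91, 91, 92, 94, 94, 94, 93]
256 [166, 165, 165, 166, 165, 165, 165, 166, 168, 137, 102, 103, 94, 89, 92, 93, 92, 92, 93, 95, 95, 95]
260 [146, 157, 160, 162, 163, 163, 163, 163, 165, 136, 102, 102, 128, 127, 99, 93, 93, 95, 94, 94, 94, 94]
260 [150, 159, 163, 166, 167, 166, 166, 169, 142, 107, 104, 98, 84, 91, 99, 93, 94, 95, 95, 94, 94, 95]
264 [156, 149, 148, 138, 132, 128, 133, 148, 132, 105, 105, 107, 113, 106, 98, 96, 92, 94, 94, 93, 95, 93]
264 [158, 152, 150, 142, 134, 131, 134, 129, 110, 103, 105, 91, 99, 108, 99, 97, 93, 94, 94, 93, 94, 92]
268 [172, 152, 157, 163, 162, 163, 162, 145, 115, 90, 71, 109, 118, 102, 104, 98, 97, 97, 97, 99, 96, 94]
268 [174, 153, 159, 166, 166, 166, 160, 132, 105, 89, 52, 99, 120, 105, 103, 99, 99, 98, 98, 99, 98, 95]
272 [168, 156, 157, 161, 163, 163, 155, 127, 93, 73, 124, 132, 97, 97, 97, 97, 97, 94, 91, 84, 81, 80]
272 [169, 160, 159, 164, 166, 167, 137, 103, 93, 61, 126, 138, 97, 98, 98, 97, 96, 96, 93, 84, 81, 81]
```

View pics/cmp.png

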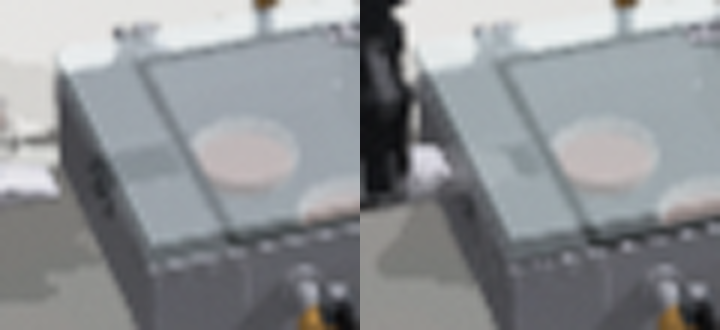

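The lid's top edge moved up about 1.0 px in the side view at the front (4 mm would be 1.04 px), tapering towards the hinge. That agrees with (29.5-18.1)/3 ≈ 3.9 mm. The valve is still in line with the pipe. Handing in.

```bash
python3 pos.py; python3 -c "
from rig import finish_job; print(finish_job())"
```

```text
t 16.77 tip depth 29.5 lat -2.2 und z 66.2 F in/left/up [-7.4, 0.6] -1.1 open 0.268 wedge x [ 0.99   0.141 -0.   ] torque [-0.18  1.21 -0.02]
the job is handed in; nothing more can be done
None
```

The vent valve is fully open and the lid is resting on the wedge, lifted about 4 mm at its front edge. I handed the job in at 16.8 s with the wedge still in the gripper.

- **Valve:** I pushed the lever with closed fingers until the force rose and it stopped moving. The last top picture shows it lying along the pipe.
- **Wedge:** I took the black-gripped wedge and touched its tip lightly on the chamber's front wall to set the depth. Then I slid it along the slot floor to 29.5 mm. It met the lid at about 18.1 mm, against 18 mm expected.
- **Lift:** The geometry gives about 3.9 mm. The lid edge also rose about 1.0 px in the side view, where 4 mm would be 1.04 px. An automatic image-shift check of the same edge gave unusable results, so I relied on the edge rows instead.
- **Forces:** The wedge stuck for a moment at first lid contact, about 17 N inward and 13 N up. Raising it slightly freed it, and the final hold was steady at about 7 N.
- **Other things:** I did not touch the bystanders or the orange look-alikes, and the ones in view in the last pictures were where they had been. The arm blocked the top camera's view of the slot, so the last look at it was from the side only.

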